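# Free-length check of a coil spring on the gauge slide

### The arm

A 6-joint arm with a two-finger parallel gripper is mounted at the origin on the work surface. World frame = base frame: x ahead of the robot, y to its left, z up, the work surface at z = 0. Lengths are in mm, angles in rad, forces in N, time in s.
With the tool pointing down it reaches from about 275 to 750 mm from the base axis. Payload 10.2 kg.
Tool frame: the origin (TCP) lies at the very end of the fingers, on their centre line; the grasp point (between the pads) lies 19 mm behind it; x points along the fingers, y is the direction in which the jaws open and shut, and the axes are right-handed (so a half turn about x gives the same grasp; the last joint's range is limited). The gripper opens to 85 mm and grips with 20 to 120 N. Pads are 22 mm wide; open, the fingers measure 114 mm over their backs; the gripper's body (76 mm by 85 mm) begins 54 mm behind the grasp point. The pads swing forward as they close: fully open they stand 13 mm farther back than shut.
Start: joints at [-1.357, 0.313, 1.498, -0, 1.331, -0.223], TCP at [222.086, -475.719, 204.294] pointing down, gripper open.
Joint ranges: [-2.94, 2.94], [-0.97, 2.17], [0.19, 2.56], [-1.23, 4.37], [0.02, 3.11], [-2.88, 2.88]. Speed limits (rad/s): [2.39, 2.39, 3.01, 3.14, 3.14, 3.14].

### API

Orientations are given as a unit quaternion [w, x, y, z].
In Python, from rig import ctrl, viewer, order gives the robot as it stands. The module is installed in compiled form; this text tells all that it offers.
- The arm moves only by the tool carry_out, never from a script. Its argument "deltas" is a list of rows, each a list of 7 numbers: the gripper command: -1 is fully open, 1 is shut, values between are in proportion, then the shift along the tool's x, y, z in mm, then the turn, a rotation vector about the tool's x, y, z in degrees. A call has exactly 5 rows; each row is the pose to reach, as a shift and turn from the pose commanded when the call began, along the tool's axes at that moment; what a row does not reach only later rows make up. A row lasts 1/8 s, in which the tool goes at most 62.5 mm and 10.7 degrees, less where a joint would pass 70% of its speed; a pose out of reach is approached as far as the arm can. A call with a gripper value outside its range is refused whole. The fingers move at their own pace and stop on an object; "newtons" is the grip in N (left out, the last holds). Time passes only in rows, so rows that repeat a pose let the fingers close, or fill a call up. It gives the time, the measured TCP pose, the force and the opening at its end, in the units of the state.
- ctrl.sense(): the state, without advancing time (a new reading comes with each control period).
- viewer.capture(name): name is "side" or "top"; returns the picture (384x512x3 uint8, red, green, blue); there is no depth.
- viewer.calibration(name): a dict with "fx", "fy", "cx", "cy" (pixels), "k1" (the pictures are not rectified: a ray, as slopes to the right and down, at radius r is drawn at 1 + k1 r^2 times it, then the intrinsics apply), "xyz" and "attitude" of the camera in the world. Camera axes: x right, y down, z forward; pixel columns grow to the right and rows downward; lengths in mm; the calibration is good to about 2 mm. A picture is of the moment at which its call begins. calibration takes no time and is no camera call.
- order.finish_job(): hands the job in, once; it reports no verdict.
The state is a dict: "time_s": time; "joints": joint angles; "dq": joint speeds; "tau": joint torques, N m; "eef_pos": TCP position; "ee_rot": TCP orientation; "force": force on the tool from outside, world axes, zero at the start; "wrist_torque": the same for the moment, N m; "grip_width": opening from 0.0 (shut) to 1.0 (fully open).
Only numpy, scipy, OpenCV 4.12 (cv2) and the standard library are available. Lean on these libraries where they do the work, as an engineer would, in place of code of your own. Each camera call takes 0.05 s, during which the arm holds its last target. There are 200 camera calls.

### The job

Check the length of the longer of the two coil springs: thread it over the rod on the slide's carrier and let it down all the way onto its seat (turn it a little if the coils catch), then push the carrier along the rail to the next station, under the gauge, so that it clicks into the detent there. Lower the gauge's spindle until its foot rests on the spring, then press the readout's data key and let go, leaving the gauge down on the spring and everything else on the desk where it is.

Things in the scene. Friction and masses are not known exactly. Their poses are not given: they have to be found in the camera images.
- spring_long: The longer compression spring, to be checked: bare steel coil standing upright on the desk, 80 mm long, 46 mm outside diameter, 6 mm wire, clear bore 32 mm, 0.1 kg; it does not yield noticeably under a hand's force. Origin at the centre of its lower end, z up its axis.
- spring_short: The other spring (not wanted): same wire and 46 mm diameter, but only 52 mm long, standing upright. Origin at the centre of its lower end.
- gauge_slide: Gauge slide, fixed to the desk: base 500 mm long (its y), rail and index bar 30 mm high, end stops 40 mm high; at mid-length a 280 mm high column, 115 mm behind the rail, holds the indicator over it (body 50 mm wide along the rail, 26 mm deep, 189 to 251 mm above the desk). Origin on the desk under the spindle; x away from the robot across the rail, y along it to the loading end, z up.
- carrier (a joint): Carrier's place on the rail, m, growing along -y of the gauge slide: 0 loading station (start, in its detent), 0.160 gauge station (the next; rod under the spindle), 0.320 unloading station. A sprung roller drops into a V notch at each: about 7 N pushes it out, 1 N moves it between stations; let go within 6 mm of a station it snaps to the middle. It cannot turn or lift off.
- rod_seat (a point): On the carrier: centre of the top of the 50 mm seat flange at the rod's foot, 60 mm above the desk, where the spring's lower end comes to rest. Axes parallel to the gauge slide's.
- rod_tip (a point): On the carrier: top of the upright steel rod, 60 mm above rod_seat. The rod is 26 mm in diameter, its last 14 mm taper to 12 mm.
- handle_top (a point): On the carrier: centre of the top of its upright black handle, a cylinder 24 mm in diameter, 115 mm above the desk; its graspable length runs 55 mm down to the carrier's plate (40 mm wide tongue, top 54 mm above the desk). It stands 125 mm from the rod's axis, on the robot's side (-x of the gauge slide).
- ram (a joint): How far the gauge's spindle has been lowered, m: 0 = right up, 0.055 = end of travel. It has a friction brake: about 4 N pushes it down, and it stays where it is left.
- ram_foot (a point): Centre of the underside of the spindle's flat round foot (40 mm diameter): 180 mm above the desk when right up. It is over rod_seat when the carrier is at the gauge station.
- ram_cap (a point): Centre of the top of the black round cap (32 mm diameter, 12 mm high) on the spindle's upper end, 132 mm above ram_foot; push down here.
- readout: Grey gauge readout box, fixed to the desk, 100 x 130 mm, 24 mm high, with a raised display ridge (30 mm deep, 40 mm high) along its far side. Origin at the centre of its underside, x towards the display ridge.
- data_key (a joint): Travel of the readout's round data key, m: 0 = up, 0.007 = fully down (about 5 N); it springs back.
- data_key_top (a point): Centre of the top of the white round data key (32 mm diameter) on the readout, about 43 mm above the desk.
- stamp: Round office stamp, 58 mm wide, 70 mm high. Origin at the centre of its underside.
- tape_measure: Tape measure lying flat, 65 x 62 mm, 40 mm high. Origin at the centre of its underside.
- paper_cup: Paper cup, 80 mm wide, 92 mm high. Origin at the centre of its underside.
- caliper: Digital caliper lying flat, 235 mm long, 13 mm high. Origin on the desk at the middle of its beam, x along the beam.
- mouse: Computer mouse, 105 x 60 mm, 33 mm high. Origin at the centre of its underside.
Not all that is in view belongs to the job. What is shaped like the readout but pink is not meant.

How it is judged (in metres and radians):
On the way, in this order (a step that is already met when the one before it is completed fails the run):
1. the longer spring is down on the seat of the carrier's rod, upright (within 4 mm of the seat) (z of spring_long in the frame of rod_seat below 0.004 m and horizontal distance between spring_long and rod_seat below 0.006 m and angle between spring_long's own z axis and vertical below 0.08 rad), for 0.2 s.
2. the carrier stands in the gauge station's detent (within 3 mm) with the spring on its seat (value of joint carrier between 0.157 and 0.163 m and z of spring_long in the frame of rod_seat below 0.004 m and horizontal distance between spring_long and rod_seat below 0.006 m), for 0.2 s.
3. the spindle's foot rests on the spring (no more than 2.5 mm above it) with the carrier in the gauge station (z of ram_foot in the frame of spring_long below 0.0825 m and value of joint carrier between 0.157 and 0.163 m), for 0.2 s.
4. the data key is pressed at least 5 mm down while the foot rests on the spring (all of step 3 and value of joint data_key above 0.005 m), for 0.04 s.
At the end, for the whole second after the job is handed in: The longer spring stands upright on the carrier's seat (within 4 mm), the carrier is in the gauge station's detent (within 3 mm), the spindle's foot rests on the spring (within 2.5 mm), the data key has been pressed and is up again, and all is at rest (all of step 1 and all of step 3 and value of joint data_key below 0.002 m and linear speed of spring_long below 0.02 m/s); the robot touches nothing.
It fails at once if the other spring or another thing on the desk is moved by more than 30 mm or tipped over (distance of any of spring_short, stamp, tape_measure, paper_cup, caliper, mouse from where it was at the start of the episode above 0.03 m or angle between any of spring_short, paper_cup's own z axis and vertical above 0.5 rad).
It also fails if it takes over 64 s, if anything falls off the work surface, if the arm or the gripper's body presses on something with over 40 N, if the wrist force passes 120 N, or if a joint passes its speed limit or range.

## Working session

There is one attempt and no reset: what is moved stays moved. The work goes in short steps, Python scripts to look and compute and a tool call to move; the robot and the scene stay as the last step left them, time stands still between calls to the robot, and variables do not carry over. Pictures are saved under pics/ and viewed, about 8 in all and at most 12, crops included, and the job is handed in when it is done.

Besides the shell and the picture viewer there is one more tool, called after ">>>" in YAML: its name, and indented under it one key for each argument. carry_out: Moves the arm, as the interface text tells. Its arguments: {"type":"object","properties":{"deltas":{"type":"array"},"newtons":{"type":"number"}},"required":["deltas"]}

```bash
mkdir -p pics; ls
cat > h.py <<'E'
import numpy as np, cv2
from scipy.spatial.transform import Rotation as R
from rig import ctrl, viewer, order
def snap(n,f):
    p=viewer.capture(n); cv2.imwrite(f'pics/{f}.png',cv2.cvtColor(p,cv2.COLOR_RGB2BGR)); return p
E
python3 - <<'E'
from h import *
for n in('top','side'):
    snap(n,n+'0'); print(viewer.calibration(n))
print(ctrl.sense())
E
```

```text
pics
{'fx': 412.6744521639286, 'fy': 412.6744521639286, 'cx': 253.21066602271566, 'cy': 186.6001567170633, 'k1': -0.06787179070706448, 'xyz': array([ 338.94968713,  -91.1541979 , 1424.91439488]), 'attitude': array([ 0.05323029, -0.6986923 ,  0.71190453, -0.04677132])}
{'fx': 355.3123498542596, 'fy': 355.3123498542596, 'cx': 254.43137937771166, 'cy': 193.2765132353309, 'k1': -0.08672271650835305, 'xyz': array([-211.90081539,  841.86724504,  915.32921593]), 'attitude': array([ 0.1671555 , -0.27953959,  0.8263866 , -0.45934938])}
{'time_s': 0.1, 'joints': array([-1.35736695e+00,  3.13380924e-01,  1.49832986e+00,  2.78895371e-05,
        1.33098060e+00, -2.23408242e-01]), 'dq': array([ 1.45613342e-03,  2.53631613e-05, -1.19221718e-03, -9.50354331e-04,
        5.71382952e-04,  9.35025305e-04]), 'tau': array([ 3.15202342e-03, -4.12901223e+01, -2.60139084e+01, -2.14094939e-04,
        3.03735134e-03,  2.25275308e-06]), 'eef_pos': array([ 222.05485022, -475.46174675,  203.8107918 ]), 'ee_rot': array([ 0.15282961,  0.69031876,  0.15360643, -0.69029573]), 'force': array([0.12708388, 0.02567405, 0.39326949]), 'wrist_torque': array([-0.02791872,  0.02916284,  0.01395036]), 'grip_width': 1.0013264723492565}
```

View pics/top0.png

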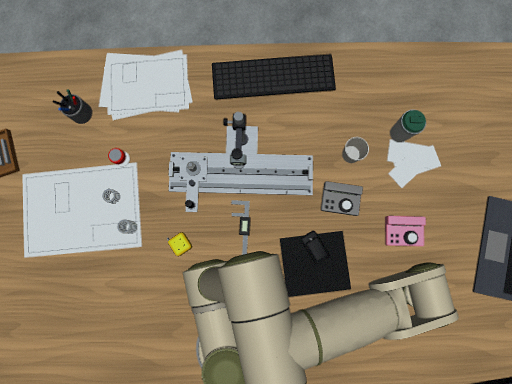

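View pics/side0.png

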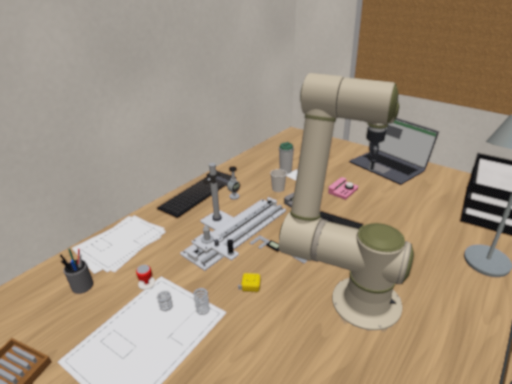

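Top: springs at (111,197) and (127,227), slide around (240,172), rod ≈(193,168), handle (190,204), readout key (346,205), pink decoy on the right. Side: the taller spring is at (202,300), which is the one nearer the robot, (127,227) in top.

```bash
cat >> h.py <<'E'
def cam(n):
    c=viewer.calibration(n); q=c['attitude']; return c,R.from_quat([q[1],q[2],q[3],q[0]])
def proj(n,P):
    c,r=cam(n); v=r.inv().apply(np.atleast_2d(P)-c['xyz']); s=v[:,:2]/v[:,2:]
    s=s*(1+c['k1']*(s**2).sum(1,keepdims=True)); return s*[c['fx'],c['fy']]+[c['cx'],c['cy']]
def ray(n,uv):
    c,r=cam(n); d=(np.array(uv,float)-[c['cx'],c['cy']])/[c['fx'],c['fy']]; s=d.copy()
    for _ in range(20): s=d/(1+c['k1']*(s@s))
    return c['xyz'],r.apply([s[0],s[1],1])
def onz(n,uv,z):
    o,d=ray(n,uv); return o+d*(z-o[2])/d[2]
def tri(a,b):  # top pixel, side pixel -> point, gap
    o1,d1=ray('top',a);o2,d2=ray('side',b)
    t=np.linalg.lstsq(np.c_[d1,-d2],o2-o1,rcond=None)[0]
    p,q=o1+t[0]*d1,o2+t[1]*d2; return (p+q)/2,np.linalg.norm(p-q)
E
python3 - <<'E'
from h import *
t=cv2.imread('pics/top0.png');s=cv2.imread('pics/side0.png')
a=cv2.resize(t[110:250,95:215],None,fx=4,fy=4,interpolation=cv2.INTER_CUBIC) #480x560
b=cv2.resize(t[105:215,220:300],None,fx=4,fy=4,interpolation=cv2.INTER_CUBIC)[:, :320]
c=cv2.resize(t[175:215,315:365],None,fx=4,fy=4,interpolation=cv2.INTER_CUBIC)
o=np.zeros((600,800,3),np.uint8);o[:560,:480]=a;o[:440,480:]=b;o[440:600,480:680]=c
cv2.imwrite('pics/c1.png',o)
a=cv2.resize(s[155:325,135:325],None,fx=4.2,fy=3.5,interpolation=cv2.INTER_CUBIC)
cv2.imwrite('pics/c2.png',cv2.resize(s[155:325,135:325],None,fx=3.5,fy=3.5,interpolation=cv2.INTER_CUBIC))
E
```

```text
(no output)
```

View pics/c1.png

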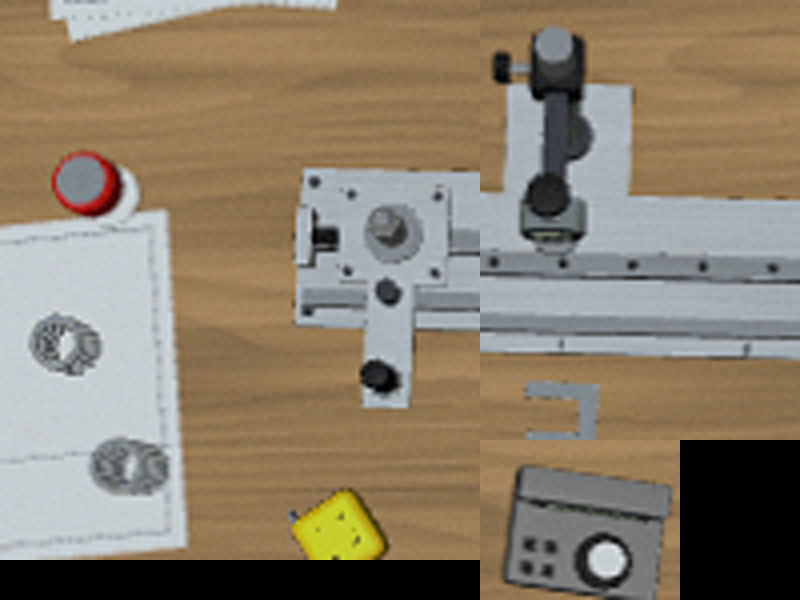

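View pics/c2.png

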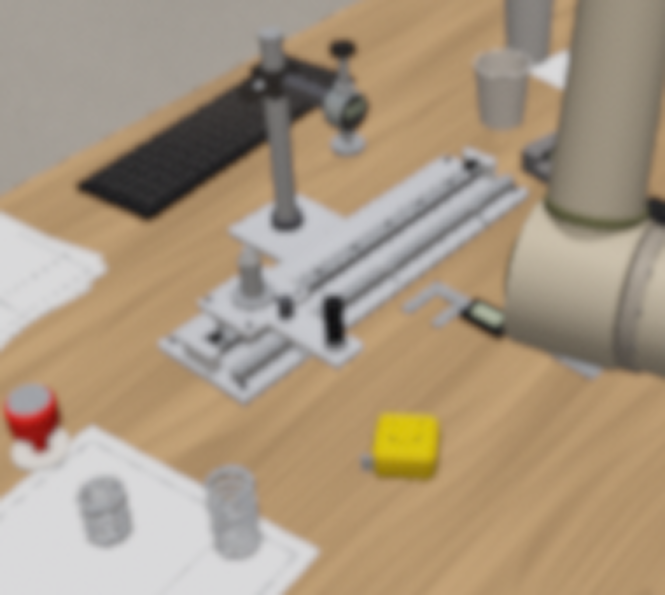

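Run:
```python
from h import *
np.set_printoptions(precision=1,suppress=True)
f=lambda c,o,i=(0,0):((np.array(c)-i)+.5)/4-.5+o
A=np.array([95,110]);B=np.array([220,105]);C=np.array([315,175])
img=cv2.imread('pics/top0.png').astype(int); g=img.mean(2); sat=img.max(2)-img.min(2)
def bb(m,x0,y0,x1,y1):
    M=np.zeros(m.shape,np.uint8);M[y0:y1,x0:x1]=m[y0:y1,x0:x1]
    n,l,s,c=cv2.connectedComponentsWithStats(M);k=1+s[1:,4].argmax();s=s[k];print('bb',s);return np.array([s[0]+(s[2]-1)/2,s[1]+(s[3]-1)/2]),c[k]
for nm,box,z in(('long',(114,215,141,238),40),('short',(100,185,123,208),26)):
    c=bb(g<188,*box);print(nm,c,onz('top',c[0],z),onz('top',c[1],z))
seat=onz('top',f((393,233.5),A),60);print('seat',seat)
c=bb(g<60,180,195,200,215);h=onz('top',c[0],87);print('handle',c,h)
c=bb(g<60,228,147,246,160);print(c)
cap=onz('top',f((548,194),B,(480,0)),312);print('cap',cap)
c=bb(g>190,335,195,358,215);k=onz('top',c[1],43);print('key',c,k)
print('handle-seat',h-seat,np.hypot(*(h-seat)[:2]),'cap-seat',cap-seat,np.hypot(*(cap-seat)[:2]))
# slide edges: base corners
for p in((303,168),(296,325)):print(onz('top',f(p,A),10))
S=lambda c:(np.array(c)+.5)/3.5-.5+[135,155]
print('side handle',tri(f((380,377.5),A),S((334,322))))
print('side cap',tri(f((548,194),B,(480,0)),S((343,49))))
print('side long',onz('side',S((233,512)),40))
print('side flange',onz('side',S((251,297)),60), 'tip',onz('side',S((250,250)),120))
```

```text
bb [114 219  24  17 265]
long (array([125.5, 227. ]), array([127.2, 226.5])) [407.  353.6  40. ] [408.7 348.   40. ]
bb [102 188  19  16 206]
short (array([111. , 195.5]), array([110.9, 195.8])) [516.9 411.6  26. ] [516.  412.1  26. ]
seat [600.9 121.9  60. ]
bb [185 200  10   8  55]
handle (array([189.5, 203.5]), array([189.2, 203.7])) [478.  128.5  87. ]
bb [231 147  11  12  95]
(array([236. , 152.5]), array([236.6, 153.1]))
cap [591.8 -38.3 312. ]
bb [343 201   8   8  50]
key (array([346.5, 204.5]), array([346.4, 204.5])) [ 469.  -392.7   43. ]
handle-seat [-122.9    6.5   27. ] 123.0574350462912 cap-seat [  -9.1 -160.3  252. ] 160.53009802555655
[670.9 209.7  10. ]
[531.4 214.2  10. ]
side handle (array([476.7, 128.2,  88.2]), np.float64(1.0353919920706633))
side cap (array([595. , -37.7, 297.3]), np.float64(0.23556629683720245))
side long [414.  344.2  40. ]
side flange [601.4 127.   60. ] tip [601.6 120.4 120. ]
```

```bash
cat >> h.py <<'E'
def go(P,yaw):
    """print tool-axis shift (mm) and turn (deg) to TCP P, pointing down, jaw axis at yaw deg from world x (mod 180)"""
    s=ctrl.sense(); q=s['ee_rot']; r=R.from_quat([q[1],q[2],q[3],q[0]])
    best=None
    for k in(0,180):
        a=np.radians(yaw+k); x=np.array([0,0,-1.]); y=np.array([np.cos(a),np.sin(a),0])
        t=R.from_matrix(np.c_[x,y,np.cross(x,y)]); w=(r.inv()*t).as_rotvec(degrees=True)
        if best is None or np.linalg.norm(w)<np.linalg.norm(best): best=w
    jy=r.apply([0,1,0])
    print('t',round(s['time_s'],2),'pos',s['eef_pos'].round(1),'jaw',np.degrees(np.arctan2(jy[1],jy[0])).round(1),'q6',s['joints'][5].round(2),'F',s['force'].round(1),'w',round(s['grip_width'],3),'\n shift',r.inv().apply(np.array(P)-s['eef_pos']).round(1),'turn',best.round(1))
E
python3 - <<'E'
from h import *
go((409,347,130),86.75)
E
```

```text
t 0.1 pos [ 222.1 -475.5  203.8] jaw -65.0 q6 -0.22 F [0.1 0.  0.4] w 1.001 
 shift [  74.7 -666.1 -517.3] turn [28.3 -0.   0.1]
```

>>> carry_out:
  deltas:
    - [-1, 0, -49, -38, 10, 0, 0]
    - [-1, 0, -98, -76, 20, 0, 0]
    - [-1, 0, -147, -114, 28.3, 0, 0]
    - [-1, 0, -196, -152, 28.3, 0, 0]
    - [-1, 0, -245, -190, 28.3, 0, 0]
  newtons: 30

```text
time_s: 0.72
eef_pos: [290.5, -171.4, 204.2]
ee_rot: [-0.021, 0.707, -0.02, -0.707]
force: [1.6, -1.0, 0.3]
grip_width: 0.998
```

Run:
```python
from h import *
go((409,347,200),86.75)
```

```text
t 0.72 pos [ 290.5 -171.4  204.2] jaw -93.3 q6 0.74 F [ 1.6 -1.   0.3] w 0.998 
 shift [   4.2 -524.4  -88.3] turn [-0.1 -0.   0. ]
```

>>> carry_out:
  deltas:
    - [-1, 0, -60, -10, 0, 0, 0]
    - [-1, 0, -120, -20, 0, 0, 0]
    - [-1, 0, -180, -30, 0, 0, 0]
    - [-1, 0, -240, -40, 0, 0, 0]
    - [-1, 0, -300, -50, 0, 0, 0]

```text
time_s: 1.35
eef_pos: [357.6, 125.5, 204.4]
ee_rot: [-0.02, 0.707, -0.02, -0.707]
force: [0.8, -0.4, -0.1]
grip_width: 0.999
```

>>> carry_out:
  deltas:
    - [-1, 0, -56, -10, 0, 0, 0]
    - [-1, 10, -112, -20, 0, 0, 0]
    - [-1, 30, -168, -30, 0, 0, 0]
    - [-1, 55, -220, -38, 0, 0, 0]
    - [-1, 80, -222, -38, 0, 0, 0]

```text
time_s: 1.98
eef_pos: [407.9, 345.2, 122.6]
ee_rot: [0.019, -0.707, 0.019, 0.707]
force: [-0.9, -0.3, -0.3]
grip_width: 0.997
```

Run:
```python
from h import *
go((409,347,42),86.75)
snap('top','t1');s=snap('side','s1')
t=cv2.imread('pics/t1.png');s=cv2.imread('pics/s1.png')
a=cv2.resize(t[180:260,90:220],None,fx=4,fy=4,interpolation=cv2.INTER_CUBIC)
b=cv2.resize(s[250:345,150:280],None,fx=3,fy=3,interpolation=cv2.INTER_CUBIC)
o=np.zeros((600,520,3),np.uint8);o[:320]=a[:, :520];o[320:600,:390]=b[:280];cv2.imwrite('pics/c3.png',o)
```

```text
t 1.98 pos [407.9 345.2 122.6] jaw -93.1 q6 2.11 F [-0.9 -0.3 -0.3] w 0.997 
 shift [80.6 -1.8 -1.1] turn [ 0.2  0.  -0. ]
```

View pics/c3.png

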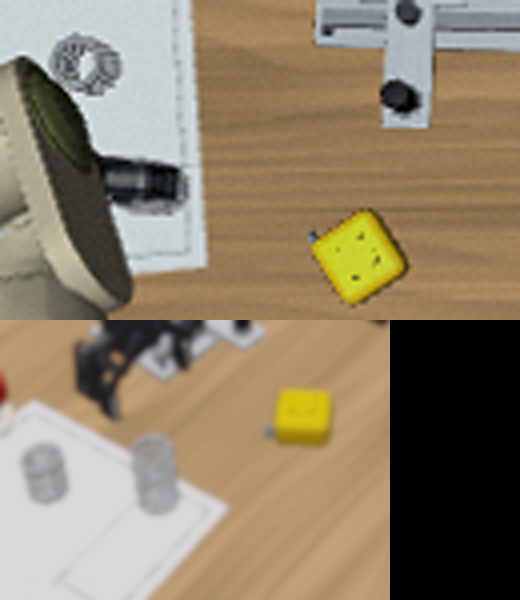

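Gripper is above the long spring (open fingers on either side of it at (112,415)/(185,365) in the side crop, spring top at (153,447)). Descending.

>>> carry_out:
  deltas:
    - [-1, 25, -1.8, -1, 0, 0, 0]
    - [-1, 50, -1.8, -1, 0, 0, 0]
    - [-1, 78, -1.8, -1, 0, 0, 0]
    - [1, 78, -1.8, -1, 0, 0, 0]
    - [1, 78, -1.8, -1, 0, 0, 0]
  newtons: 20

```text
time_s: 2.7
eef_pos: [410.2, 344.7, 48.0]
ee_rot: [-0.021, 0.707, -0.02, -0.706]
force: [-0.1, -0.4, 0.1]
grip_width: 0.605
```

>>> carry_out:
  deltas:
    - [1, 0, 0, 0, 0, 0, 0]
    - [1, 0, 0, 0, 0, 0, 0]
    - [1, 0, 0, 0, 0, 0, 0]
    - [1, 0, 0, 0, 0, 0, 0]
    - [-1, 0, 0, 0, 0, 0, 0]

```text
time_s: 3.32
eef_pos: [409.7, 344.7, 47.1]
ee_rot: [-0.02, 0.707, -0.02, -0.706]
force: [0.7, -0.6, -0.1]
grip_width: 0.703
```

>>> carry_out:
  deltas:
    - [-1, 0, 0, 0, 0, 0, 0]
    - [-1, 0, 0, 0, -10, 0, 0]
    - [-1, 0, 0, 0, -20, 0, 0]
    - [-1, 0, 0, 0, -30, 0, 0]
    - [-1, 0, 0, 0, -40, 0, 0]

```text
time_s: 3.95
eef_pos: [409.3, 344.5, 46.3]
ee_rot: [-0.225, -0.67, -0.225, 0.671]
force: [1.3, 0.6, -0.4]
grip_width: 0.997
```

>>> carry_out:
  deltas:
    - [-1, 0, 0, 0, -10, 0, 0]
    - [-1, 0, 0, 0, -20, 0, 0]
    - [-1, 0, 0, 0, -30, 0, 0]
    - [-1, 0, 0, 0, -40, 0, 0]
    - [-1, 0, 0, 0, -50, 0, 0]

```text
time_s: 4.58
eef_pos: [409.3, 344.5, 46.3]
ee_rot: [-0.487, -0.513, -0.487, 0.513]
force: [-0.8, 0.2, -0.6]
grip_width: 1.0
```

>>> carry_out:
  deltas:
    - [1, 0, 0, 0, 0, 0, 0]
    - [1, 0, 0, 0, 0, 0, 0]
    - [1, 0, 0, 0, 0, 0, 0]
    - [1, 0, 0, 0, 0, 0, 0]
    - [1, 0, 0, 0, 0, 0, 0]
  newtons: 30

```text
time_s: 5.2
eef_pos: [409.5, 344.6, 46.5]
ee_rot: [0.485, 0.514, 0.485, -0.514]
force: [0.0, -0.8, 3.0]
grip_width: 0.501
```

Run:
```python
from h import *
go((601,122,190),-3.25)
print(np.round(ctrl.sense()['joints'],2))
```

```text
t 5.2 pos [409.5 344.6  46.5] jaw -3.3 q6 0.54 F [ 0.  -0.8  3. ] w 0.501 
 shift [-143.5  204.1  211.2] turn [-0.1 -0.  -0. ]
[0.48 0.51 1.65 0.   0.98 0.54]
```

>>> carry_out:
  deltas:
    - [1, -10, 0, 0, 0, 0, 0]
    - [1, -40, 0, 0, 0, 0, 0]
    - [1, -80, 0, 0, 0, 0, 0]
    - [1, -120, 0, 0, 0, 0, 0]
    - [1, -145, 0, 0, 0, 0, 0]

```text
time_s: 5.82
eef_pos: [409.5, 344.6, 193.7]
ee_rot: [0.486, 0.515, 0.485, -0.513]
force: [0.7, 0.0, -1.2]
grip_width: 0.499
```

Run:
```python
from h import *
go((601,122,192),-3.25)
snap('top','t2');snap('side','s2')
t=cv2.imread('pics/t2.png');s=cv2.imread('pics/s2.png')
a=cv2.resize(t[180:260,90:220],None,fx=4,fy=4,interpolation=cv2.INTER_CUBIC)
b=cv2.resize(s[225:318,140:270],None,fx=4,fy=3,interpolation=cv2.INTER_CUBIC)
o=np.zeros((600,520,3),np.uint8);o[:320]=a[:, :520];o[320:600,:390]=cv2.resize(s[225:318,140:270],None,fx=3,fy=3)[:280,:390];cv2.imwrite('pics/c4.png',o)
p=ctrl.sense()['eef_pos'];print('tcp proj crop',(proj('top',p)-[90,180])*4,(proj('side',[p,p-[0,0,46.5],p+[0,0,33.5]])-[140,225])*3+[0,320])
```

```text
t 5.83 pos [409.5 344.6 193.7] jaw -3.3 q6 0.54 F [ 0.7  0.  -1.2] w 0.499 
 shift [  1.8 203.9 211.3] turn [-0.  -0.1 -0.1]Traceback (most recent call last):
  File "<stdin>", line 7, in <module>
ValueError: could not broadcast input array from shape (279,390,3) into shape (280,390,3)
```

Run:
```python
from h import *
s=cv2.imread('pics/s2.png')
cv2.imwrite('pics/c4.png',cv2.resize(s[215:325,130:270],None,fx=5,fy=5,interpolation=cv2.INTER_CUBIC))
p=ctrl.sense()['eef_pos'];print((proj('side',[p,p-[0,0,46.5],p+[0,0,33.5]])-[130,215])*5)
```

```text
[[332.7551372  254.35725714]
 [341.1844844  311.44299274]
 [326.45866996 211.42410457]]
```

View pics/c4.png

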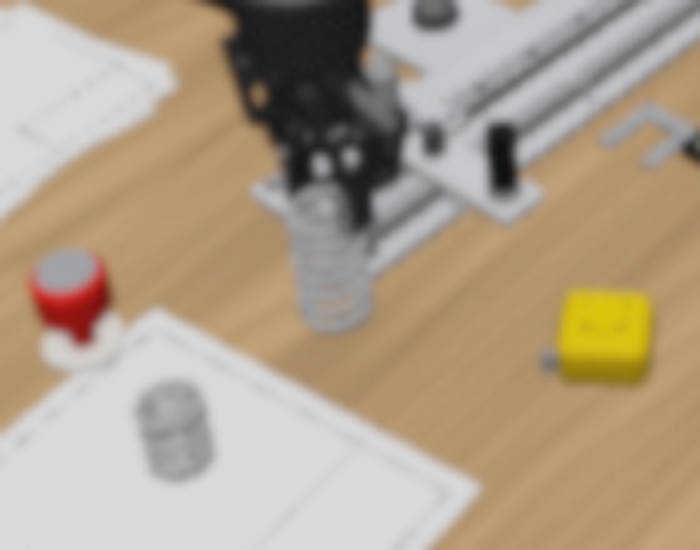

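The spring hangs upright in the jaws: bottom centre ≈(335,312) against (341,311) predicted, so there is up to ~3 mm offset. I'll check again over the rod.

>>> carry_out:
  deltas:
    - [1, 0, 41, 42, 0, 0, 0]
    - [1, 0, 82, 84, 0, 0, 0]
    - [1, 0, 123, 126, 0, 0, 0]
    - [1, 0, 164, 169, 0, 0, 0]
    - [1, 0, 204, 211, 0, 0, 0]

```text
time_s: 6.55
eef_pos: [601.6, 120.5, 189.8]
ee_rot: [-0.485, -0.514, -0.486, 0.515]
force: [-0.3, 0.7, -0.3]
grip_width: 0.5
```

>>> carry_out:
  deltas:
    - [1, 0, 0, 0, 0, 0, 0]
    - [1, 0, 0, 0, 0, 0, 0]
    - [1, 0, 0, 0, 0, 0, 0]
    - [1, 0, 0, 0, 0, 0, 0]
    - [1, 0, 0, 0, 0, 0, 0]

```text
time_s: 7.18
eef_pos: [600.7, 122.7, 191.4]
ee_rot: [0.486, 0.514, 0.486, -0.514]
force: [-0.4, -0.1, -0.9]
grip_width: 0.504
```

Run:
```python
from h import *
go((601,122,192),-3.25)
snap('top','t3');snap('side','s3')
s=cv2.imread('pics/s3.png');t=cv2.imread('pics/t3.png')
a=cv2.resize(s[185:265,150:250],None,fx=6,fy=6,interpolation=cv2.INTER_CUBIC)
cv2.imwrite('pics/c5.png',a)
p=ctrl.sense()['eef_pos'];print((proj('side',[p,p-[0,0,46.5],p+[0,0,33.5],[601,122,120],[601,122,60]])-[150,185])*6)
print(cam('side')[1].apply([1,0,0]),cam('side')[1].apply([0,1,0]))
```

```text
t 7.17 pos [600.7 122.7 191.4] jaw -3.2 q6 0.07 F [-0.4 -0.1 -0.9] w 0.504 
 shift [-0.6  0.3  0.7] turn [ 0. -0. -0.]
[[324.11893403 153.86035331]
 [331.24175978 216.07344703]
 [318.84688961 107.54394252]
 [335.37089496 247.98804333]
 [344.07678817 323.30778918]]
[-0.78783331 -0.61558109 -0.01945745] [-0.30845     0.42171153 -0.8526535 ]
```

View pics/c5.png

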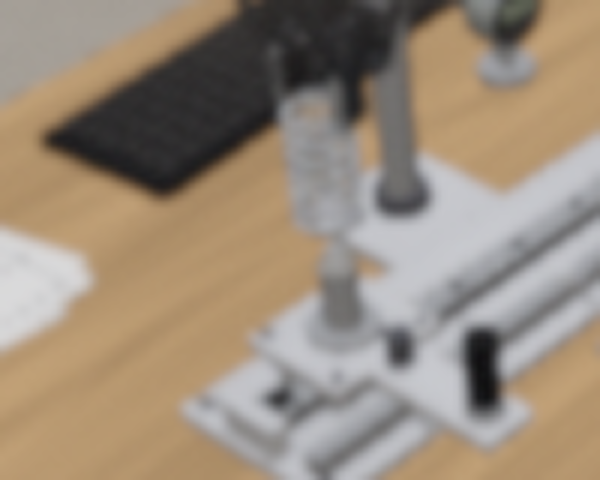

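Spring's lower end is centred at ≈(329,217) (predicted (331,216)), with the rod tip at ≈(336,250) and the rod body centre at x≈340, right below it along the axis. Aligned within ~1 mm; lowering.

>>> carry_out:
  deltas:
    - [1, 10, 0, 0, 0, 0, 0]
    - [1, 20, 0, 0, 0, 0, 0]
    - [1, 30, 0, 0, 0, 0, 0]
    - [1, 38, 0, 0, 0, 0, 0]
    - [1, 44, 0, 0, 0, 0, 0]

```text
time_s: 7.9
eef_pos: [600.9, 122.2, 146.7]
ee_rot: [-0.485, -0.514, -0.486, 0.514]
force: [0.6, -0.4, -1.4]
grip_width: 0.501
```

>>> carry_out:
  deltas:
    - [1, 5, 0, 0, 0, 0, 0]
    - [1, 10, 0, 0, 0, 0, 0]
    - [1, 15, 0, 0, 0, 0, 0]
    - [1, 20, 0, 0, 0, 0, 0]
    - [1, 20, 0, 0, 0, 0, 0]

```text
time_s: 8.52
eef_pos: [600.8, 122.2, 126.9]
ee_rot: [-0.485, -0.514, -0.486, 0.514]
force: [1.0, 0.1, -0.7]
grip_width: 0.502
```

>>> carry_out:
  deltas:
    - [1, 5, 0, 0, 0, 0, 0]
    - [1, 10, 0, 0, 0, 0, 0]
    - [1, 15, 0, 0, 0, 0, 0]
    - [1, 18, 0, 0, 0, 0, 0]
    - [1, 18, 0, 0, 0, 0, 0]

```text
time_s: 9.15
eef_pos: [600.9, 122.2, 109.0]
ee_rot: [-0.485, -0.514, -0.486, 0.514]
force: [-0.0, -0.3, -0.2]
grip_width: 0.5
```

>>> carry_out:
  deltas:
    - [1, 1.5, 0, 0, 0, 0, 0]
    - [1, 1.5, 0, 0, 0, 0, 0]
    - [-1, 1.5, 0, 0, 0, 0, 0]
    - [-1, 1.5, 0, 0, 0, 0, 0]
    - [-1, 1.5, 0, 0, 0, 0, 0]

```text
time_s: 9.78
eef_pos: [601.0, 122.2, 107.9]
ee_rot: [0.486, 0.514, 0.485, -0.514]
force: [0.2, 0.4, -0.1]
grip_width: 1.003
```

>>> carry_out:
  deltas:
    - [-1, -20, 0, 0, 0, 0, 0]
    - [-1, -50, 0, 0, 0, 0, 0]
    - [-1, -90, 0, 0, 0, 0, 0]
    - [-1, -90, -60, 0, 0, 0, 0]
    - [-1, -90, -110, 0, 0, 0, 0]

```text
time_s: 10.4
eef_pos: [489.7, 128.6, 198.0]
ee_rot: [0.486, 0.514, 0.485, -0.514]
force: [-0.2, -0.3, -0.9]
grip_width: 0.999
```

Run:
```python
from h import *
go((476.5,128.5,180),86.75)
snap('top','t4');snap('side','s4')
s=cv2.imread('pics/s4.png');t=cv2.imread('pics/t4.png')
a=cv2.resize(s[195:265,160:240],None,fx=5,fy=5,interpolation=cv2.INTER_CUBIC)
b=cv2.resize(t[145:215,160:240],None,fx=5,fy=5,interpolation=cv2.INTER_CUBIC)
cv2.imwrite('pics/c6.png',np.hstack([a,b]))
print((proj('side',[[601,122,140],[601,122,60]])-[160,195])*5,(proj('top',[[601,122,140],[601,122,60]])-[160,145])*5+[400,0])
```

```text
t 10.4 pos [489.7 128.6 198. ] jaw -3.3 q6 0.08 F [-0.2 -0.3 -0.9] w 0.999 
 shift [ 18.  -13.1   0.8] turn [90. -0. -0.]
[[226.9913891  135.04666555]
 [236.73065681 219.42315765]] [[544.83883148  91.51454537]
 [564.29640742 114.83883846]]
```

View pics/c6.png

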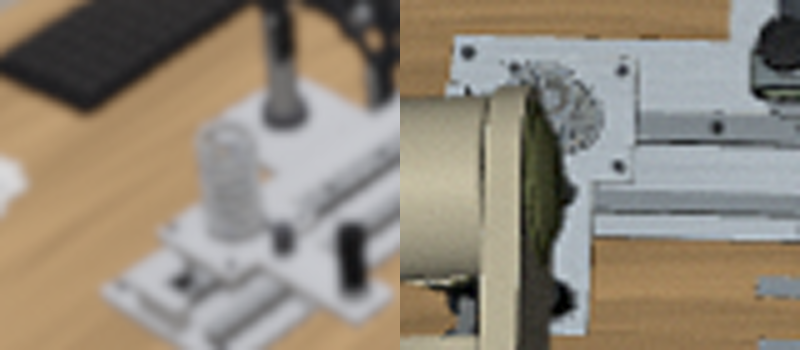

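Spring is seated: in the side crop top centre ≈(227,134) and bottom ≈(235,222), against (227,135)/(237,219) predicted for seated. Now the handle.

>>> carry_out:
  deltas:
    - [-1, 0, -13, 1, 10, 0, 0]
    - [-1, 0, -13, 1, 20, 0, 0]
    - [-1, 0, -13, 1, 30, 0, 0]
    - [-1, 0, -13, 1, 40, 0, 0]
    - [-1, 0, -13, 1, 50, 0, 0]

```text
time_s: 11.12
eef_pos: [478.7, 128.2, 198.0]
ee_rot: [0.221, 0.672, 0.221, -0.672]
force: [-0.2, -0.6, 0.3]
grip_width: 0.999
```

>>> carry_out:
  deltas:
    - [-1, 0, 0, 0, 10, 0, 0]
    - [-1, 0, 0, 0, 20, 0, 0]
    - [-1, 0, 0, 0, 30, 0, 0]
    - [-1, 0, 0, 0, 40, 0, 0]
    - [-1, 0, 0, 0, 40, 0, 0]

```text
time_s: 11.75
eef_pos: [478.6, 128.2, 197.9]
ee_rot: [-0.02, 0.707, -0.02, -0.707]
force: [1.3, -0.8, -0.8]
grip_width: 1.0
```

Run:
```python
from h import *
go((476.3,128.7,76),86.75)
```

```text
t 11.75 pos [478.6 128.2 197.9] jaw -93.2 q6 1.65 F [ 1.3 -0.8 -0.8] w 1.0 
 shift [121.9  -0.4   2.4] turn [ 0.1 -0.   0. ]
```

>>> carry_out:
  deltas:
    - [-1, 40, 0, 2, 0, 0, 0]
    - [-1, 80, 0, 2, 0, 0, 0]
    - [-1, 122, 0, 2, 0, 0, 0]
    - [-1, 122, 0, 2, 0, 0, 0]
    - [1, 122, 0, 2, 0, 0, 0]
  newtons: 25

```text
time_s: 12.38
eef_pos: [477.2, 128.4, 77.4]
ee_rot: [-0.02, 0.708, -0.02, -0.706]
force: [-0.8, 0.4, 0.2]
grip_width: 0.818
```

>>> carry_out:
  deltas:
    - [1, 0, 0, 0, 0, 0, 0]
    - [1, 0, 0, 0, 0, 0, 0]
    - [1, 0, 0, 0, 0, 0, 0]
    - [1, 0, 0, 0, 0, 0, 0]
    - [1, 0, 0, 0, 0, 0, 0]

```text
time_s: 13.0
eef_pos: [476.5, 128.3, 76.6]
ee_rot: [-0.02, 0.707, -0.02, -0.706]
force: [-2.0, -0.3, 5.4]
grip_width: 0.265
```

Run:
```python
from h import *
s=ctrl.sense()
go(s['eef_pos']+160*np.array([-.0567,-.9984,0]),86.75)
```

```text
t 13.0 pos [476.5 128.3  76.6] jaw -93.3 q6 1.65 F [-2.  -0.3  5.4] w 0.265 
 shift [  0. 160.  -0.] turn [-0.  -0.1 -0. ]
```

>>> carry_out:
  deltas:
    - [1, 0, 8, 0, 0, 0, 0]
    - [1, 0, 22, 0, 0, 0, 0]
    - [1, 0, 40, 0, 0, 0, 0]
    - [1, 0, 60, 0, 0, 0, 0]
    - [1, 0, 80, 0, 0, 0, 0]

```text
time_s: 13.62
eef_pos: [472.9, 48.6, 76.7]
ee_rot: [-0.021, 0.708, -0.02, -0.705]
force: [5.4, 6.1, 0.4]
grip_width: 0.268
```

>>> carry_out:
  deltas:
    - [1, 0, 20, 0, 0, 0, 0]
    - [1, 0, 40, 0, 0, 0, 0]
    - [1, 0, 60, 0, 0, 0, 0]
    - [1, 0, 72, 0, 0, 0, 0]
    - [1, 0, 80, 0, 0, 0, 0]

```text
time_s: 14.25
eef_pos: [469.3, -32.4, 76.7]
ee_rot: [-0.02, 0.709, -0.021, -0.705]
force: [10.1, 8.0, -2.5]
grip_width: 0.263
```

>>> carry_out:
  deltas:
    - [1, 0, 0, 0, 0, 0, 0]
    - [1, 0, 0, 0, 0, 0, 0]
    - [-1, 0, 0, 0, 0, 0, 0]
    - [-1, 0, 0, 0, 0, 0, 0]
    - [-1, 0, 0, 0, 0, 0, 0]

```text
time_s: 14.88
eef_pos: [466.8, -31.3, 75.8]
ee_rot: [0.02, -0.707, 0.02, 0.707]
force: [0.3, 0.7, 0.1]
grip_width: 0.885
```

Run:
```python
from h import *
go((592,-38.3,330),86.75)
```

```text
t 14.88 pos [466.8 -31.3  75.8] jaw -93.3 q6 1.31 F [0.3 0.7 0.1] w 0.885 
 shift [-2.543e+02 -2.000e-01 -1.253e+02] turn [-0.  0.  0.]
```

>>> carry_out:
  deltas:
    - [-1, -20, 0, 0, 0, 0, 0]
    - [-1, -60, 0, 0, 0, 0, 0]
    - [-1, -110, 0, 30, 0, 0, 0]
    - [-1, -170, 0, 70, 0, 0, 0]
    - [1, -230, 0, 110, 0, 0, 0]

```text
time_s: 15.5
eef_pos: [366.4, -25.4, 291.4]
ee_rot: [0.02, -0.707, 0.02, 0.707]
force: [1.2, -0.6, 0.7]
grip_width: 0.814
```

Run:
```python
from h import *
go((593,-38.3,330),86.75)
snap('top','t5');snap('side','s5')
s=cv2.imread('pics/s5.png');t=cv2.imread('pics/t5.png')
a=cv2.resize(s[155:255,185:275],None,fx=4.4,fy=4.4,interpolation=cv2.INTER_CUBIC)
b=cv2.resize(t[135:225,195:285],None,fx=4.4,fy=4.4,interpolation=cv2.INTER_CUBIC)
o=np.zeros((440,792,3),np.uint8);o[:,:396]=a;o[:396,396:]=b
cv2.imwrite('pics/c7.png',o)
S=np.array([593.7,-38.1,0])
print((proj('side',[S+[0,0,312],S+[0,0,180],S+[0,0,140],S+[0,0,60],[469,-31,115]])-[185,155])*4.4)
print((proj('top',[S+[0,0,312],S+[0,0,140],S+[0,0,60],[469,-31,115]])-[195,135])*4.4+[396,0])
```

```text
t 15.5 pos [366.4 -25.4 291.4] jaw -93.3 q6 1.24 F [ 1.2 -0.6  0.7] w 0.814 
 shift [ -38.6   -0.  -227. ] turn [-0.  0. -0.]
[[210.09645998  44.95135045]
 [217.61100469 176.68381833]
 [219.76510414 214.09634864]
 [223.91067044 285.66966863]
 [324.37866946 288.05846368]]
[[578.75450162  76.77399741]
 [590.77325013 129.93197875]
 [595.3620994  150.22246085]
 [584.76666219 305.83279734]]
```

View pics/c7.png

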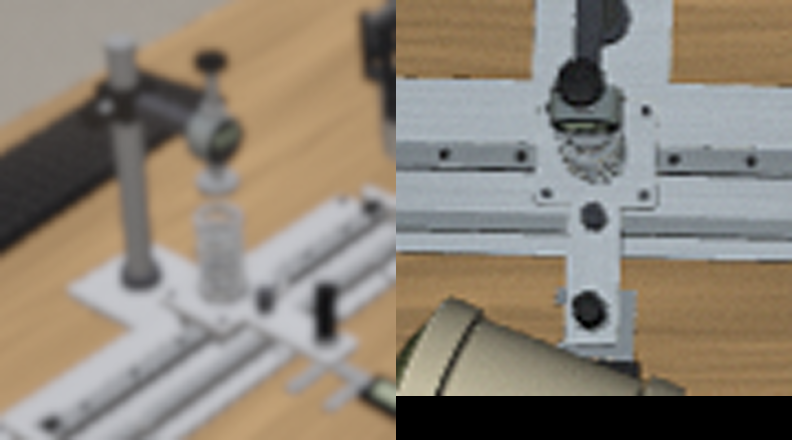

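The carrier with the spring stands under the spindle (side crop: foot (217,183), spring top (219,216); cap in top crop (580,80), handle (590,309)). I'll measure the displacement numerically, then press.

Run:
```python
from h import *
P=[]
for f,(x0,y0,x1,y1) in(('t5',(232,198,246,212)),('top0',(180,196,200,212))):
    g=cv2.imread(f'pics/{f}.png').mean(2); m=np.zeros(g.shape,np.uint8); m[y0:y1,x0:x1]=g[y0:y1,x0:x1]<70
    n,l,s,c=cv2.connectedComponentsWithStats(m);k=1+s[1:,4].argmax();b=s[k];p=onz('top',c[k],87);print(b,c[k],p);P.append(p)
print(np.linalg.norm(P[0]-P[1]))
go((592.5,-38.3,330),86.75)
```

```text
[235 201   8   9  47] [238.4893617  205.08510638] [469.85529041 -31.60462404  87.        ]
[185 200  10   8  58] [189.31034483 203.70689655] [477.33693505 129.10485043  87.        ]
160.8835298968392
t 15.6 pos [367.4 -25.9 294.8] jaw -93.3 q6 1.24 F [ 1.  -0.7 -0. ] w 0.646 
 shift [ -33.1   -0.4 -225.8] turn [-0.  -0.5 -0.2]
```

>>> carry_out:
  deltas:
    - [1, -42, 0, 0, 0, 0, 0]
    - [1, -42, 0, -55, 0, 0, 0]
    - [1, -42, 0, -110, 0, 0, 0]
    - [1, -42, 0, -165, 0, 0, 0]
    - [1, -42, 0, -226, 0, 0, 0]

```text
time_s: 16.23
eef_pos: [595.2, -38.5, 330.9]
ee_rot: [0.02, -0.707, 0.02, 0.707]
force: [0.1, -0.3, 0.8]
grip_width: 0.001
```

>>> carry_out:
  deltas:
    - [1, 0, 0, 0, 0, 0, 0]
    - [1, 5, 0, 0, 0, 0, 0]
    - [1, 10, 0, 0, 0, 0, 0]
    - [1, 15, 0, 0, 0, 0, 0]
    - [1, 18, 0, 0, 0, 0, 0]

```text
time_s: 16.85
eef_pos: [593.0, -38.6, 314.0]
ee_rot: [-0.02, 0.707, -0.02, -0.707]
force: [-0.2, 1.3, 0.8]
grip_width: -0.0
```

Run:
```python
from h import *
go((592.5,-38.3,285),86.75)
```

```text
t 16.85 pos [593.  -38.6 314. ] jaw -93.3 q6 1.37 F [-0.2  1.3  0.8] w -0.0 
 shift [29.  -0.3  0.5] turn [-0. -0. -0.]
```

Contact comes at ≤312; the spring should stop it at cap z ≈ 272.

>>> carry_out:
  deltas:
    - [1, 6, 0, 0, 0, 0, 0]
    - [1, 12, 0, 0, 0, 0, 0]
    - [1, 18, 0, 0, 0, 0, 0]
    - [1, 24, 0, 0, 0, 0, 0]
    - [1, 30, 0, 0, 0, 0, 0]

```text
time_s: 17.48
eef_pos: [593.5, -38.6, 283.4]
ee_rot: [0.02, -0.707, 0.02, 0.707]
force: [0.4, 0.1, -0.4]
grip_width: -0.005
```

>>> carry_out:
  deltas:
    - [1, 2, 0, 0, 0, 0, 0]
    - [1, 4, 0, 0, 0, 0, 0]
    - [1, 6, 0, 0, 0, 0, 0]
    - [1, 8, 0, 0, 0, 0, 0]
    - [1, 9, 0, 0, 0, 0, 0]

```text
time_s: 18.1
eef_pos: [593.4, -38.6, 274.7]
ee_rot: [0.02, -0.707, 0.02, 0.707]
force: [0.3, -0.2, -0.4]
grip_width: -0.001
```

No contact force, so I look before going on.

Run:
```python
from h import *
go((592.5,-38.3,272),86.75)
snap('top','t6');snap('side','s6')
s=cv2.imread('pics/s6.png')
cv2.imwrite('pics/c8.png',cv2.resize(s[130:235,185:285],None,fx=5.5,fy=5.5,interpolation=cv2.INTER_CUBIC))
p=ctrl.sense()['eef_pos'];print((proj('side',[p,[593,-38,312]])-[185,130])*5.5)
```

```text
t 18.1 pos [593.4 -38.6 274.7] jaw -93.3 q6 1.37 F [ 0.3 -0.2 -0.4] w -0.001 
 shift [ 2.7 -0.3  1. ] turn [-0.  0.  0.]
[[266.14582365 241.67200972]
 [263.29975417 194.01616371]]
```

View pics/c8.png

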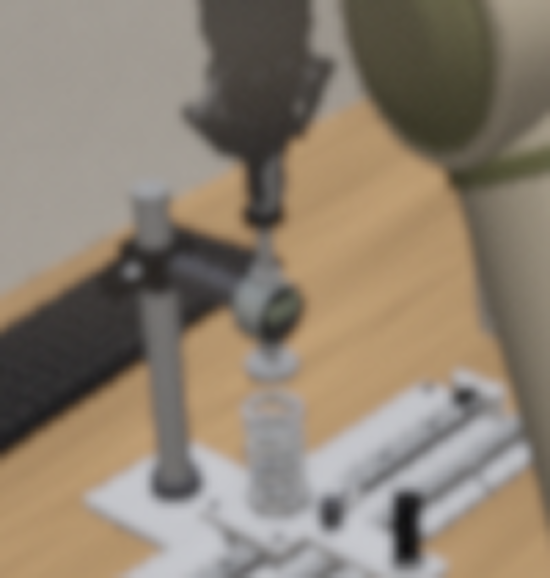

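Run:
```python
from h import *
np.set_printoptions(linewidth=200)
for f in('s5','s6'):
    g=cv2.imread(f'pics/{f}.png').mean(2).astype(int); print(f);
    for r in range(158,202,2): print(r,g[r,224:246])
d=np.abs(cv2.imread('pics/s5.png').mean(2)-cv2.imread('pics/s6.png').mean(2))
print('changed rows',[r for r in range(150,215) if d[r,225:245].max()>25])
p=[593.4,-38.6,0];print(proj('side',[[593.4,-38.6,z] for z in(275,290,302,312)]))
```

```text
s5
158 [155 156 155 155 154 153 154 157 158 155 153 152 151 150 147 146 146 145 145 145 146 145]
160 [156 155 153 150 151 152 152 153 151 150 148 147 146 146 145 146 146 146 146 145 144 143]
162 [155 154 154 153 152 151 149 147 146 146 146 146 146 146 146 146 145 144 144 143 143 142]
164 [152 151 149 147 146 144 143 142 142 142 143 143 144 144 144 143 143 143 143 142 141 140]
166 [146 145 144 143 138 125 110 100  95  93  99 113 127 138 141 142 141 141 140 139 140 141]
168 [145 145 145 140 121  85  53  43  40  42  43  57  90 124 137 139 140 141 143 145 147 148]
170 [144 145 145 142 128  96  66  50  45  46  56  75 102 128 139 144 145 147 147 148 147 148]
172 [123 128 131 134 135 130 120 106  96  98 111 128 138 143 146 147 147 147 148 149 150 151]
174 [ 63  70  77  84  96 105 107 110 112 116 124 138 145 147 148 149 149 151 152 152 153 153]
176 [ 54  54  54  54  56  58  66  85 104 111 113 121 134 145 150 150 151 152 152 151 151 150]
178 [ 72  66  61  57  56  62  84 108 115 115 113 116 125 142 150 152 152 152 150 150 147 147]
180 [ 88  86  82  79  81  94 112 125 129 129 127 129 135 141 14
[... 2562 characters left out ...]
 154 153]
192 [147 147 147 147 145 141 134 119  98  81  77  86 109 134 148 155 156 154 153 151 148 147]
194 [146 146 147 148 149 153 156 152 137 121 116 129 149 160 159 154 150 147 146 145 145 147]
196 [148 149 149 149 149 151 155 158 157 150 146 148 154 155 150 143 143 146 147 150 152 153]
198 [149 149 151 152 152 146 136 133 136 139 139 136 134 134 137 143 148 151 153 154 154 153]
200 [151 152 154 153 152 149 145 143 142 141 142 145 148 149 151 153 154 155 154 154 152 151]
changed rows [150, 151, 152, 153, 154, 155, 156, 157, 158, 159, 160, 161, 162, 163, 164, 165, 166, 168]
[[233.38838973 173.88186484]
 [233.19063391 170.38666044]
 [233.0310553  167.56185351]
 [232.89713382 165.18819899]]
```

The side view shows the fingertips ending right at the cap's top, with spindle and cap unmoved (the gauge pixels are identical). The fingers seem to end ~20 mm higher than the reported TCP. I'll go on down in small steps and watch the force.

>>> carry_out:
  deltas:
    - [1, 2, 0, 0, 0, 0, 0]
    - [1, 4, 0, 0, 0, 0, 0]
    - [1, 6, 0, 0, 0, 0, 0]
    - [1, 8, 0, 0, 0, 0, 0]
    - [1, 8, 0, 0, 0, 0, 0]

```text
time_s: 18.82
eef_pos: [593.5, -38.6, 266.5]
ee_rot: [0.02, -0.707, 0.02, 0.707]
force: [0.3, -0.7, 2.5]
grip_width: -0.0
```

Run:
```python
from h import *
np.set_printoptions(linewidth=200)
go((592.5,-38.3,272),86.75)
snap('side','s7');g=cv2.imread('pics/s7.png').mean(2).astype(int)
for r in range(164,204,2): print(r,g[r,224:246])
```

```text
t 18.82 pos [593.5 -38.6 266.5] jaw -93.3 q6 1.37 F [ 0.3 -0.7  2.5] w -0.0 
 shift [-5.5 -0.3  1. ] turn [-0.  0.  0.]
164 [151 150 148 145 134 105  68  47  55  75  87  86  99 121 137 143 143 143 142 141 141 139]
166 [146 144 144 143 134 107  69  48  54  77  87  86 103 126 138 141 141 140 140 139 140 141]
168 [144 145 145 144 136 113  78  57  57  73  86  86 105 128 138 139 139 140 142 144 146 148]
170 [144 145 144 138 119  84  55  51  57  64  64  60  84 118 136 142 145 147 148 148 148 148]
172 [122 128 131 130 121  94  65  51  47  48  61  83 111 133 144 145 147 147 148 148 150 151]
174 [ 62  69  76  83  91  93  92  93  96 103 114 131 142 145 148 148 149 151 152 153 153 152]
176 [ 53  52  53  53  56  57  64  84 103 110 113 121 134 145 149 150 151 152 151 152 151 150]
178 [ 71  65  59  56  55  60  83 108 115 115 112 114 126 141 149 151 152 151 150 148 148 146]
180 [ 86  86  82  79  81  92 112 125 130 128 128 130 133 141 145 147 148 148 146 145 145 144]
182 [ 71  75  82  96 116 133 139 137 133 128 116  98  87  89 102 119 137 144 145 144 144 143]
184 [ 57  63  73  97 125 138 142 141 132
[... 199 characters left out ...]
7  59  57  71 101 133 147 151 153 155 155]
190 [148 147 145 138 124 107  96  84  64  46  44  45  54  76 109 136 151 155 155 156 155 154]
192 [146 146 147 146 144 140 133 117  96  81  77  85 108 131 148 155 156 155 153 151 149 147]
194 [146 147 148 147 149 148 148 144 132 117 114 127 147 157 157 153 150 146 146 146 146 148]
196 [148 148 149 148 149 153 158 160 152 133 123 135 154 161 159 151 145 146 147 149 151 153]
198 [149 149 150 151 148 143 148 156 156 153 150 153 155 152 146 141 145 150 153 154 154 153]
200 [152 153 153 152 149 142 136 134 133 133 135 135 136 139 143 149 152 155 154 153 152 151]
202 [151 149 148 146 147 150 152 151 144 137 134 137 144 152 159 159 156 152 151 149 149 150]
```

Contact was at TCP z≈273; cap and foot now move down (~6 mm) with light force. Continuing.

>>> carry_out:
  deltas:
    - [1, 4, 0, 0, 0, 0, 0]
    - [1, 8, 0, 0, 0, 0, 0]
    - [1, 12, 0, 0, 0, 0, 0]
    - [1, 16, 0, 0, 0, 0, 0]
    - [1, 18, 0, 0, 0, 0, 0]

```text
time_s: 19.5
eef_pos: [593.5, -38.6, 248.5]
ee_rot: [0.02, -0.707, 0.02, 0.707]
force: [0.5, -1.1, 4.4]
grip_width: -0.001
```

Run:
```python
from h import *
go((592.5,-38.3,272),86.75)
snap('side','s8');s=cv2.imread('pics/s8.png')
cv2.imwrite('pics/c9.png',cv2.resize(s[150:235,200:270],None,fx=7,fy=7,interpolation=cv2.INTER_CUBIC))
```

```text
t 19.5 pos [593.5 -38.6 248.5] jaw -93.3 q6 1.37 F [ 0.5 -1.1  4.4] w -0.001 
 shift [-23.5  -0.2   1. ] turn [-0.  0.  0.]
```

View pics/c9.png

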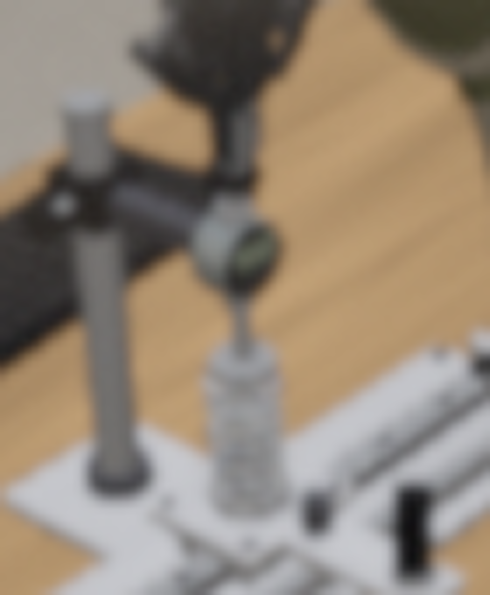

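The foot is now at (243,360), close to the spring's top at about row 375. Going on in small steps until the force rises.

>>> carry_out:
  deltas:
    - [1, 1, 0, 0, 0, 0, 0]
    - [1, 2, 0, 0, 0, 0, 0]
    - [1, 3, 0, 0, 0, 0, 0]
    - [1, 4, 0, 0, 0, 0, 0]
    - [1, 4, 0, 0, 0, 0, 0]

```text
time_s: 20.18
eef_pos: [593.5, -38.6, 245.0]
ee_rot: [-0.02, 0.707, -0.02, -0.707]
force: [0.2, -0.5, 4.5]
grip_width: -0.0
```

>>> carry_out:
  deltas:
    - [1, 1, 0, 0, 0, 0, 0]
    - [1, 2, 0, 0, 0, 0, 0]
    - [1, 2, 0, 0, 0, 0, 0]
    - [1, 3, 0, 0, 0, 0, 0]
    - [1, 3, 0, 0, 0, 0, 0]

```text
time_s: 20.8
eef_pos: [593.7, -38.7, 244.7]
ee_rot: [-0.02, 0.708, -0.021, -0.706]
force: [-5.5, 0.6, 20.3]
grip_width: 0.003
```

Firm stop at 20 N: the foot is on the spring. Lifting off and travelling to the key.

>>> carry_out:
  deltas:
    - [1, -5, 0, 0, 0, 0, 0]
    - [1, -25, 0, 0, 0, 0, 0]
    - [1, -70, 0, 0, 0, 0, 0]
    - [1, -90, 10, 30, 0, 0, 0]
    - [1, -90, 40, 60, 0, 0, 0]

```text
time_s: 21.42
eef_pos: [530.8, -74.8, 332.5]
ee_rot: [-0.019, 0.707, -0.02, -0.706]
force: [0.5, -0.1, -0.5]
grip_width: -0.002
```

Run:
```python
from h import *
np.set_printoptions(linewidth=200,precision=1,suppress=True)
go((468.8,-392.7,150),86.75)
snap('side','s9');snap('top','t9')
g=cv2.imread('pics/s9.png').mean(2).astype(int)
for f in('s5','s8','s9'):
    g=cv2.imread(f'pics/{f}.png').mean(2).astype(int);print(f,g[160:222,233])
t=cv2.imread('pics/t9.png');g=t.mean(2);m=np.zeros(g.shape,np.uint8);m[195:215,335:358]=g[195:215,335:358]>170
n,l,s,c=cv2.connectedComponentsWithStats(m);k=1+s[1:,4].argmax();print(s[k],c[k],onz('top',c[k],43))
```

```text
t 21.43 pos [530.8 -74.8 332.5] jaw -93.2 q6 1.27 F [ 0.5 -0.1 -0.5] w -0.002 
 shift [182.6 320.7  44.6] turn [ 0.1 -0.1 -0. ]
s5 [150 147 146 145 142 128  93  57  42  38  46  71  98 112 116 113 111 110 115 123 129 127 128 124 110  96  89  79  65  51  46  57  82 104 122 137 150 150 139 134 142 145 143 145 154 154 146 146 150
 149 142 142 140 137 134 129 132 135 133 137 137 139]
s8 [ 40  41  37  39  41  48  61  69  71  72  72  71  71  72  69  53  44  67  98 119 128 127 127 123 109  97  89  79  64  50  47  58  81 102 116 125 128 130 132 133 138 148 155 150 136 135 138 145 150
 149 142 143 141 137 135 128 133 135 133 137 137 139]
s9 [150 147 146 145 146 146 145 143 142 142 141 136 119  84  50  41  37  49  79 111 126 127 128 123 110  96  90  79  64  49  47  58  81 103 117 125 127 128 130 130 133 138 149 155 147 136 137 144 151
 149 143 142 139 134 135 131 134 137 134 137 138 143]
[343 201   8   8  55] [346.2 204.5] [ 468.9 -392.2   43. ]
```

Cap's dark centre is now at row 175.6; the foot-on-spring prediction is 176.0, so that agrees. On to the key.

>>> carry_out:
  deltas:
    - [1, 0, 55, 8, 0, 0, 0]
    - [1, 0, 110, 16, 0, 0, 0]
    - [1, 0, 165, 24, 0, 0, 0]
    - [1, 40, 220, 32, 0, 0, 0]
    - [1, 75, 270, 38, 0, 0, 0]

```text
time_s: 22.15
eef_pos: [478.3, -340.0, 257.8]
ee_rot: [0.021, -0.707, 0.02, 0.707]
force: [0.9, 0.6, 0.1]
grip_width: 0.002
```

>>> carry_out:
  deltas:
    - [1, 40, 45, 6, 0, 0, 0]
    - [1, 80, 51, 6.6, 0, 0, 0]
    - [1, 120, 51, 6.6, 0, 0, 0]
    - [1, 150, 51, 6.6, 0, 0, 0]
    - [1, 180, 51, 6.6, 0, 0, 0]

```text
time_s: 22.78
eef_pos: [469.1, -388.6, 77.5]
ee_rot: [0.021, -0.706, 0.02, 0.707]
force: [-0.4, 0.1, -0.2]
grip_width: -0.001
```

Run:
```python
from h import *
go((468.9,-392.4,45),86.75)
```

```text
t 22.77 pos [ 469.1 -388.6   77.5] jaw -93.3 q6 0.74 F [-0.4  0.1 -0.2] w -0.001 
 shift [32.5  3.9 -0.1] turn [-0.   0.1  0.1]
```

>>> carry_out:
  deltas:
    - [1, 10, 3.8, 0, 0, 0, 0]
    - [1, 18, 3.8, 0, 0, 0, 0]
    - [1, 25, 3.8, 0, 0, 0, 0]
    - [1, 30, 3.8, 0, 0, 0, 0]
    - [1, 32, 3.8, 0, 0, 0, 0]

```text
time_s: 23.4
eef_pos: [468.9, -393.0, 47.6]
ee_rot: [-0.02, 0.707, -0.02, -0.707]
force: [-0.4, -0.3, -0.5]
grip_width: 0.002
```

>>> carry_out:
  deltas:
    - [1, 2, 0, 0, 0, 0, 0]
    - [1, 4, 0, 0, 0, 0, 0]
    - [1, 6, 0, 0, 0, 0, 0]
    - [1, 8, 0, 0, 0, 0, 0]
    - [1, 8, 0, 0, 0, 0, 0]

```text
time_s: 24.02
eef_pos: [468.8, -392.9, 39.4]
ee_rot: [0.02, -0.707, 0.02, 0.707]
force: [0.6, 0.5, 0.5]
grip_width: 0.001
```

>>> carry_out:
  deltas:
    - [1, 3, 0, 0, 0, 0, 0]
    - [1, 6, 0, 0, 0, 0, 0]
    - [1, 9, 0, 0, 0, 0, 0]
    - [1, 12, 0, 0, 0, 0, 0]
    - [1, 12, 0, 0, 0, 0, 0]

```text
time_s: 24.65
eef_pos: [468.8, -392.8, 27.2]
ee_rot: [0.02, -0.707, 0.02, 0.707]
force: [-0.0, -0.2, 0.4]
grip_width: 0.001
```

>>> carry_out:
  deltas:
    - [1, 2, 0, 0, 0, 0, 0]
    - [1, 4, 0, 0, 0, 0, 0]
    - [1, 6, 0, 0, 0, 0, 0]
    - [1, 8, 0, 0, 0, 0, 0]
    - [1, 8, 0, 0, 0, 0, 0]

```text
time_s: 25.28
eef_pos: [468.9, -393.0, 19.6]
ee_rot: [0.02, -0.707, 0.02, 0.707]
force: [-0.7, 0.2, 1.2]
grip_width: 0.0
```

>>> carry_out:
  deltas:
    - [1, 1, 0, 0, 0, 0, 0]
    - [1, 2, 0, 0, 0, 0, 0]
    - [1, 3, 0, 0, 0, 0, 0]
    - [1, 4, 0, 0, 0, 0, 0]
    - [1, 4, 0, 0, 0, 0, 0]

```text
time_s: 25.9
eef_pos: [468.9, -393.0, 15.6]
ee_rot: [-0.02, 0.707, -0.02, -0.707]
force: [-0.7, 0.9, 2.7]
grip_width: -0.001
```

>>> carry_out:
  deltas:
    - [1, 1, 0, 0, 0, 0, 0]
    - [1, 2, 0, 0, 0, 0, 0]
    - [1, 3, 0, 0, 0, 0, 0]
    - [1, 4, 0, 0, 0, 0, 0]
    - [1, 4, 0, 0, 0, 0, 0]

```text
time_s: 26.52
eef_pos: [469.0, -393.1, 12.9]
ee_rot: [-0.02, 0.707, -0.02, -0.707]
force: [-5.2, 4.7, 15.3]
grip_width: -0.008
```

The force ramps like a key spring (1.2 N at 19.6, 2.7 N at 15.6) and then hits a hard stop at 12.9: the key is fully down. Release and look.

>>> carry_out:
  deltas:
    - [1, -8, 0, 0, 0, 0, 0]
    - [1, -25, 0, 0, 0, 0, 0]
    - [1, -65, 0, 0, 0, 0, 0]
    - [1, -110, 0, 40, 0, 0, 0]
    - [1, -150, 0, 90, 0, 0, 0]

```text
time_s: 27.15
eef_pos: [379.5, -387.8, 162.5]
ee_rot: [-0.019, 0.707, -0.02, -0.707]
force: [-0.4, -0.9, 0.1]
grip_width: -0.001
```

>>> carry_out:
  deltas:
    - [1, 0, 0, 0, 0, 0, 0]
    - [1, 0, 0, 0, 0, 0, 0]
    - [1, 0, 0, 0, 0, 0, 0]
    - [1, 0, 0, 0, 0, 0, 0]
    - [1, 0, 0, 0, 0, 0, 0]

```text
time_s: 27.78
eef_pos: [380.5, -387.7, 160.1]
ee_rot: [0.02, -0.707, 0.02, 0.707]
force: [0.9, 0.2, -0.1]
grip_width: -0.001
```

Run:
```python
from h import *
snap('top','t10');snap('side','s10')
s=cv2.imread('pics/s10.png');t=cv2.imread('pics/t10.png')
a=cv2.resize(s[155:255,185:275],None,fx=4.4,fy=4.4,interpolation=cv2.INTER_CUBIC)
b=cv2.resize(t[130:260,180:400],None,fx=1.8,fy=1.8,interpolation=cv2.INTER_CUBIC)
o=np.zeros((440,792,3),np.uint8);o[:,:396]=a;o[:b.shape[0],396:]=b[:,:396]
cv2.imwrite('pics/c12.png',o)
for f in('top0','t10'):
    g=cv2.imread(f'pics/{f}.png').mean(2);m=np.zeros(g.shape,np.uint8);m[195:215,335:358]=g[195:215,335:358]>180
    n,l,q,c=cv2.connectedComponentsWithStats(m);print(f,q[1:],c[1:])
s9=cv2.imread('pics/s9.png').mean(2)[150:255,215:255];print('side gauge diff',np.abs(s9-s.mean(2)[150:255,215:255]).max())
print(ctrl.sense()['time_s'],ctrl.sense()['force'],ctrl.sense()['eef_pos'])
```

```text
top0 [[343 201   8   8  53]] [[346.32075472 204.50943396]]
t10 [[343 201   8   8  50]] [[346.36 204.5 ]]
side gauge diff 90.0
27.875 [ 0.70923377  0.69650133 -0.45068203] [ 380.38667975 -387.79292681  160.30383166]
```

View pics/c12.png

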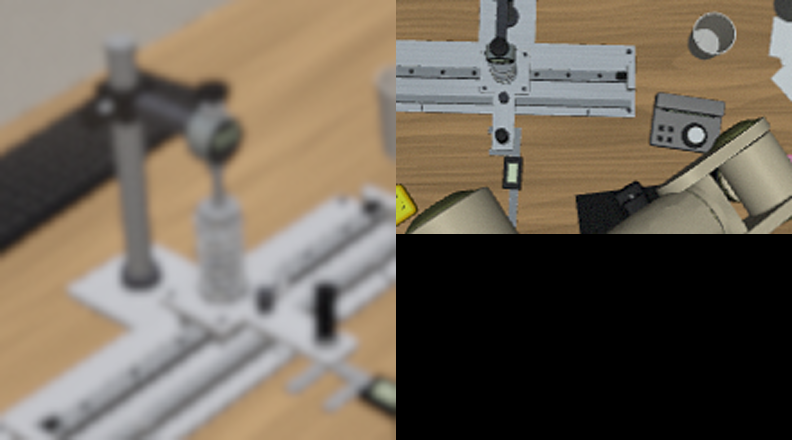

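The foot sits on the spring ((219,208) in the side crop), the carrier is unmoved, the key is up at its original pixels, and the arm is clear. Handing in.

```bash
python3 -c "
from h import *
for f in('s9','s10'):print(cv2.imread(f'pics/{f}.png').mean(2).astype(int)[164:212,233])
print(order.finish_job())"
```

```text
[146 146 145 143 142 142 141 136 119  84  50  41  37  49  79 111 126 127
 128 123 110  96  90  79  64  49  47  58  81 103 117 125 127 128 130 130
 133 138 149 155 147 136 137 144 151 149 143 142]
[146 147 145 144 143 143 141 137 120  83  52  42  39  49  79 111 126 127
 128 124 110  97  89  79  65  51  48  58  81 103 116 125 127 129 130 130
 132 138 149 155 147 135 136 145 150 149 143 143]
the job is handed in; nothing more can be done
None
```

I seated the longer spring on the carrier's rod and moved the carrier to the gauge station. I then lowered the spindle onto the spring, pressed and released the data key, and handed the job in at about 28 s.

**Last checks that agreed:**
- **Carrier:** its handle moved 160.9 mm as measured in the top view, against 160 mm nominal. That is within what the detent pulls in.
- **Spring on seat:** it was at the height and position predicted for a seated spring when I released it. I did not measure its seat height again under the gauge, but in the last view it still stands upright there.
- **Foot on spring:** the spindle stopped firmly at 20 N. The cap ended at image row 175.6, against 176.0 expected with the foot on the spring, and was unchanged after the key press.
- **Key:** the force rose like a spring and then hit a hard stop, about 15 N at the last reading. The key is back at its original position in the image, and the arm is clear.

**Checks that disagreed or are incomplete:**
- **Fingertip height:** the shut fingertips touched the cap and the key at a reported TCP height about 25–30 mm lower than the given sizes imply, so I pressed by force and image instead.
- **Spindle start:** the gauge cap looked about 9 mm lower at the start than the fully-up height.
- **Image comparison:** a pixel comparison of the gauge area before and after the key press showed a large difference. I put that down to the arm moving through the view; the spindle's own pixels matched.
- **Other objects:** I did not measure the positions of the other things on the desk at the end. Nothing I did touched them as far as the forces and pictures show, and the arm partly hides the mouse in the last picture.

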